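# Set the length stop of a cutting jig to the sample batten

## Robot

A 6-joint arm with a two-finger parallel gripper is mounted at the origin on the work surface. World frame = base frame: x ahead of the robot, y to its left, z up, the work surface at z = 0. Lengths are in m, angles in rad, forces in N, time in s.
With the tool pointing down it reaches from about 0.275 to 0.75 m from the base axis. Payload 10.2 kg.
Tool frame: the origin (TCP) lies midway between the tips of the shut fingers; the grasp point (between the pads) lies 19 mm behind it; z points along the fingers, y is the direction in which the jaws open and shut (so a half turn about z gives the same grasp; the last joint's range is limited). The gripper opens to 88 mm and grips with 3 to 60 N. Pads are 18 mm wide; open, the fingers measure 123 mm over their backs; the gripper's body (75 mm by 187 mm) begins 45 mm behind the grasp point.
Start: joints at [-1.379, 0.313, 1.498, -0, 1.331, -0.223], TCP at [0.212, -0.48, 0.214] pointing down, gripper open.
Joint ranges: [-2.94, 2.94], [-0.97, 2.17], [0.19, 2.56], [-1.23, 4.37], [0.02, 3.11], [-2.88, 2.88]. Speed limits (rad/s): [2.39, 2.39, 3.01, 3.14, 3.14, 3.14].

## Interface

Orientations are given as a unit quaternion [w, x, y, z].
In Python, from station import read_state, camera, job_done gives the robot as it stands. The module is installed in compiled form; this text tells all that it offers.
- The arm moves only by the shell command python3 -m inch 'ROWS' [FORCE]. ROWS is JSON, a list of rows, each a list of 5 numbers: the shift along the tool's x, y, z scaled (see below), then the turn about the tool's z scaled (see below), then the gripper command: -1 is fully open, 1 is shut, values between are in proportion. A call has 1 to 5 rows; each row shifts and turns the commanded pose from where the row before left it, along the tool's axes as they then stand; what a row does not reach is not made up. The controller multiplies each number of a shift by 0.15 m and each number of a turn by pi rad. A row lasts 1/8 s, in which the tool goes at most 62.5 mm and 10.7 degrees, less where a joint would pass 70% of its speed; a pose out of reach is approached as far as the arm can. A call with a number of a shift or a turn outside -1 to 1 is refused whole. A call with a gripper value outside its range is refused whole. The fingers move at their own pace and stop on an object; FORCE is the grip in N (left out, the last holds). Time passes only in rows, so rows that do not move let the fingers close. It gives the time, the measured TCP pose, the force and the opening at its end, in the units of the state.
- read_state(): the state, without advancing time (a new reading comes with each control period).
- camera(name): name is "scene" or "top" or "wrist"; returns a dict with "color" (420x560x3 uint8, red, green, blue), "z_map" (420x560 float32, m along the optical axis (not along the pixel's ray), 0 where there is no reading), "vfov" (degrees; the focal length in pixels is half the picture's height over the tangent of half this angle, whatever the lens; pixels are square), "cx", "cy" (the principal point, pixels), "world_to_cam" (4x4, takes a point from world to camera coordinates). Camera axes: x right, y down, z forward; pixel columns grow to the right and rows downward; lengths in m; the calibration is good to about 2 mm. The wrist camera is an equidistant fisheye: a pixel r from the principal point sees the ray r / f radians off the axis. A picture is of the moment at which its call begins.
- job_done(): hands the job in, once; it reports no verdict.
The state is a dict: "t": time; "joint_positions": joint angles; "dq": joint speeds; "effort": joint torques, N m; "eef_pos": TCP position; "tcp_rot": TCP orientation; "contact_force": force on the tool from outside, world axes, zero at the start; "wrist_torque": the same for the moment, N m; "grip_width": finger opening in m.
Only numpy, scipy, OpenCV 4.12 (cv2) and the standard library are available. Lean on these libraries where they do the work, as an engineer would, in place of code of your own. Each camera call takes 0.05 s, during which the arm holds its last target. There are 200 camera calls.

## Task

Set the length stop on the cutting jig (the pale board with two tracks): slide the tall wooden stop block along its track until its crosspiece stands right up against the free end of the batten (touching it, or with a gap of less than 10 mm), then let go. Leave the batten lying where it is, and do not shift the hold-down with the low round black knob on the other track.

Things in the scene. Friction and masses are not known exactly. Their poses are not given: they have to be found in the camera images.
- stop_grip (a point): Centre of the stop's upright wooden grip, 24 mm (x, across the track) by 36 mm (y), 20 mm below its flat top, 76 mm above the table; clear to grip down to 32 mm below this point. y points along the track to the batten, x over the bed, z up. A crosspiece, top 44 mm above the table, reaches 85 mm to +x; its face to the batten is 18 mm in +y from this point. Slides along y only, stays put.
- stop (a joint): Position of the length stop along its track in m: 0 at the end far from the batten, growing towards the batten (+y of stop_grip), at most 0.27. Moving it takes about 3 N. The track is on a fixed pale laminated board, 180 x 500 mm, 18 mm thick.
- batten_end (a point): Middle of the free end face of the batten, a loose light-wood piece 44 mm wide (x), 180 mm long (y), 20 mm high, flat on the jig's bed in line with the crosspiece, top 38 mm above the table. y points from the free end along the batten, parallel to the track. Its other end rests against a dark block 24 mm high fixed to the bed.
- holddown_knob (a point): Top centre of the hold-down's round black knob, 32 mm diameter, 74 mm above the table, on the jig's shorter track beyond the batten. Its steel tongue, 20 mm wide, reaches 52 mm to -x over the batten, 50 to 56 mm above the table, without touching it. It slides too, but is to be left where it stands.
Not all that is in view belongs to the job. Leave any purple look-alike of the part that bears batten_end alone.

How it is judged:
By the outcome, as a careful person would: the job done as asked, in the order asked, and still so for the second after the job is handed in, with the robot touching nothing.
It also fails if it takes over 32 s, if anything falls off the work surface, if the arm or the gripper's body presses on something with over 40 N, if the wrist force passes 120 N, or if a joint passes its speed limit or range.

## Working session

There is one attempt and no reset: what is moved stays moved. The work goes in short steps, Python scripts to look and compute and a shell command to move; the robot and the scene stay as the last step left them, time stands still between calls to the robot, and variables do not carry over. Pictures are saved under pics/ and viewed, about 8 in all and at most 12, crops included, and the job is handed in when it is done.

```bash
mkdir -p pics; cat > h.py <<'E'
import numpy as np, cv2
from station import read_state, camera
def shot(n,f):
    c=camera(n); cv2.imwrite('pics/'+f,c['color'][:,:,::-1]); np.savez('pics/'+f[:-4]+'.npz',**c); return c
def load(f): return dict(np.load('pics/'+f+'.npz'))
def plane(c,u,v,z):
    f=210/np.tan(np.radians(float(c['vfov']))/2); M=np.linalg.inv(c['world_to_cam'])
    d=M[:3,:3]@np.array([(u-c['cx'])/f,(v-c['cy'])/f,1]); o=M[:3,3]
    return o+d*(z-o[2])/d[2]
def cloud(c):
    f=210/np.tan(np.radians(float(c['vfov']))/2); M=np.linalg.inv(c['world_to_cam'])
    v,u=np.mgrid[:420,:560]; z=c['z_map']
    P=np.stack([(u-c['cx'])/f*z,(v-c['cy'])/f*z,z],-1)
    return P@M[:3,:3].T+M[:3,3]
E
python3 - <<'E'
from h import *
a=shot('top','t1.png');b=shot('scene','s1.png')
print(read_state()); print(a['vfov'],a['world_to_cam'])
E
```

```text
{'t': 0.1, 'joint_positions': array([-1.37937498e+00,  3.13369017e-01,  1.49836900e+00, -3.25244004e-05,
        1.33102331e+00, -2.23421104e-01]), 'dq': array([ 8.15139615e-04, -3.67754991e-04, -1.29791133e-03,  1.65520411e-03,
       -1.38247230e-05,  1.93419018e-04]), 'effort': array([ 2.39473833e-03, -4.02809644e+01, -2.52648228e+01,  6.95095654e-02,
        3.41585954e-02, -6.05521291e-05]), 'eef_pos': array([ 0.2115188 , -0.48021987,  0.21372816]), 'tcp_rot': array([-5.84517420e-04,  9.78564269e-01,  2.05940841e-01, -6.44372575e-06]), 'contact_force': array([-0.2682879 ,  0.19651718, -0.75788454]), 'wrist_torque': array([ 0.03347835, -0.04958697, -0.01507323]), 'grip_width': 0.08787558563727323}
42.19794582344098 [[ 0.0303829  -0.99950572  0.00807393  0.0926718 ]
 [-0.99646126 -0.03092172 -0.07815879  0.45664327]
 [ 0.07836982 -0.00567066 -0.99690823  1.53777103]
 [ 0.          0.          0.          1.        ]]
```

View pics/t1.png

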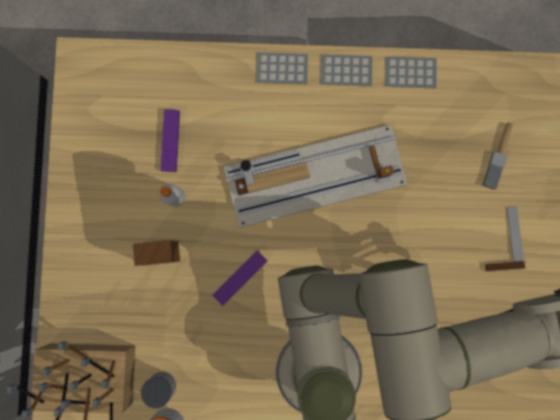

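View pics/s1.png

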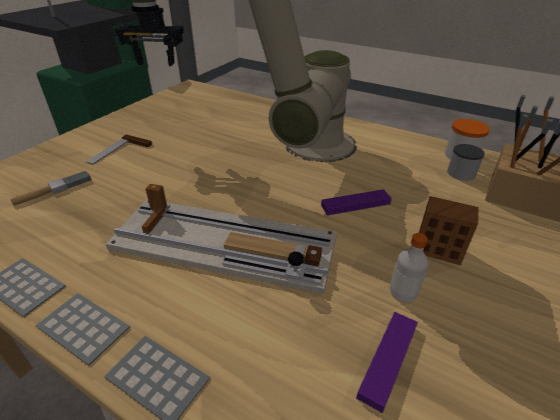

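Top view: the stop grip is at about (385,171) with its crosspiece up to (375,148). The light-wood batten runs (250,185)–(310,172), with its free end on the right. The knob is at (246,165). The battens at (170,140) and (240,277) are purple look-alikes lying off the jig, so they aren't the target. Next I measure and take an enlarged crop.

```bash
python3 - <<'E'
from h import *
c=load('t1'); P=cloud(c)
im=c['color'][115:235,215:415]; cv2.imwrite('pics/crop1.png',cv2.resize(im[:,:,::-1],None,fx=4,fy=4,interpolation=cv2.INTER_CUBIC))
Z=P[...,2]; roi=np.zeros((420,560),bool); roi[120:230,220:410]=1
g=roi&(Z>.085)&(Z<.11); 
v,u=np.nonzero(g); print('grip',g.sum(),u.mean(),v.mean(),P[g].mean(0),cv2.minAreaRect((P[g][:,:2]*1000).astype(np.float32)))
hsv=cv2.cvtColor(c['color'],cv2.COLOR_RGB2HSV)
for p in [(172,290),(180,270),(152,376),(171,385),(185,340),(165,246)]: print(p,hsv[p],P[p])
b=roi&(hsv[...,1]>90)&(Z>.030)&(Z<.042)
n,l,s,_=cv2.connectedComponentsWithStats(b.astype(np.uint8)); i=1+s[1:,4].argmax(); b=l==i
Q=np.array([plane(c,uu,vv,.038)[:2]*1000 for vv,uu in zip(*np.nonzero(b))],np.float32)
print('batten',s[i],P[b][:,2].mean()); r=cv2.minAreaRect(Q);print(r,cv2.boxPoints(r))
j=roi&(Z>.012)&(Z<.024)
n,l,s,_=cv2.connectedComponentsWithStats(j.astype(np.uint8)); 
Q=np.array([plane(c,uu,vv,.018)[:2]*1000 for vv,uu in zip(*np.nonzero(j))],np.float32)
r=cv2.minAreaRect(Q);print('jig',r,cv2.boxPoints(r))
x=roi&(Z>.040)&(Z<.049)&(hsv[...,1]>90); print('cross',x.sum(),cv2.minAreaRect((P[x][:,:2]*1000).astype(np.float32)))
E
```

```text
grip 121 386.099173553719 170.71074380165288 [ 0.56417931 -0.16336613  0.09625459] ((565.0836791992188, -164.55267333984375), (23.60450553894043, 36.79079055786133), 17.15682601928711)
(172, 290) [ 17 112 132] [0.56102257 0.09832455 0.03831324]
(180, 270) [ 17 112 137] [0.53639916 0.15423892 0.03832956]
(152, 376) [ 15  60 119] [ 0.63104191 -0.14901427  0.01296588]
(171, 385) [ 16 153 108] [ 0.56375442 -0.16092554  0.09330167]
(185, 340) [135   7  69] [ 0.53001516 -0.04564274  0.02560542]
(165, 246) [105  18  29] [0.5719457  0.22138634 0.07040945]
batten [238 163  71  29 749] 0.03749653710616571
((542.65478515625, 145.08428955078125), (41.312461853027344, 196.39088439941406), 16.316665649414062) [[495.24292  233.52148 ]
 [550.4181    45.04052 ]
 [590.06665   56.647095]
 [534.8915   245.12805 ]]
jig ((556.39453125, 25.9205322265625), (293.79608154296875, 522.6084594726562), 2.1129379272460938) [[ 399.96228  281.63104]
 [ 419.23047 -240.62206]
 [ 712.8268  -229.78998]
 [ 693.5586   292.46313]]
cross 396 ((554.96337890625, 48.04718017578125), (70.50508880615234, 404.5725402832031), 15.76998233795166)
```

View pics/crop1.png

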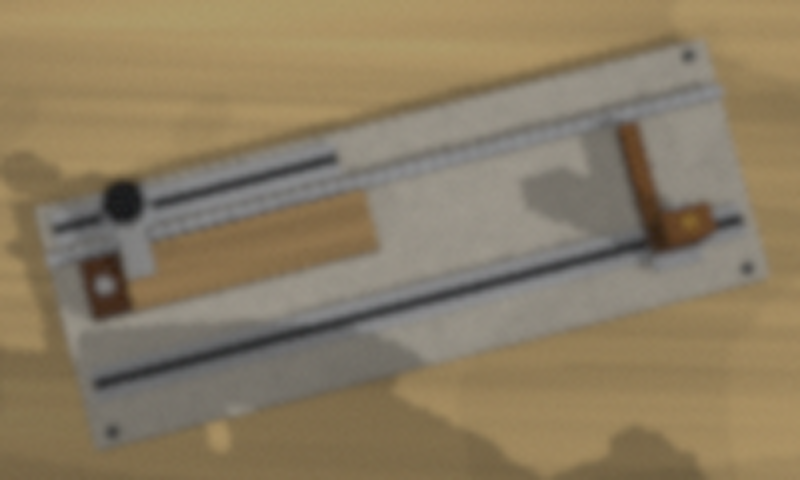

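The crop confirms it: the stop grip is the bright top at crop (688,222) with its crosspiece to the left, and the batten's free end is at crop (370,218). The knob is at (123,200). I now need the track direction and the batten's end face.

```bash
python3 - <<'E'
from h import *
c=load('t1')
q=lambda x,y,z: plane(c,215+(x+.5)/4-.5,115+(y+.5)/4-.5,z)
A=q(742,218,.018);B=q(95,384,.018); C=q(705,40,.018);D=q(37,207,.018)
for a,b in((A,B),(C,D)): d=(b-a)[:2]; print(np.linalg.norm(d),np.degrees(np.arctan2(-d[0],d[1])))
d=(B-A)[:2];d/=np.linalg.norm(d); x=np.array([d[1],-d[0]])
E=(q(363,191,.038)+q(379,250,.038))/2; print('end',E,'dir',d)
G=np.array([.565,-.1645]); print('grip->end along,across',(E[:2]-G)@d,(E[:2]-G)@x, 'track across',(A[:2]-G)@x)
s=read_state(); w,a,b,e=s['tcp_rot']; th=2*np.arctan2(b,a)
tx=np.array([np.cos(th),np.sin(th)]);ty=np.array([np.sin(th),-np.cos(th)])
print('ty',ty,'shift tool',(G-s['eef_pos'][:2])@tx/.15,(G-s['eef_pos'][:2])@ty/.15,'turn deg',np.degrees(np.arctan2(ty[0]*-d[1]-ty[1]*-d[0],ty@-d)))
E
```

```text
0.4797666031079385 16.239950099244513
0.4976367688821465 16.01702462283543
end [0.56908484 0.04924157 0.038     ] dir [-0.27966061  0.96009892]
grip->end along,across 0.20407068691295463 0.06369694939263121 track across 0.0016202533895570436
ty [ 0.40305283 -0.91517671] shift tool 3.0049969817901716 -0.9764524828829557 turn deg -7.529215027714957
```

```bash
python3 -m inch '[[0.376,-0.122,0,0,-1],[0.376,-0.122,0,0,-1],[0.376,-0.122,0,0,-1],[0.376,-0.122,0,0,-1]]'; python3 -m inch '[[0.376,-0.122,0,0,-1],[0.376,-0.122,0,0,-1],[0.376,-0.122,0,0,-1],[0.376,-0.122,0,0,-1],[0,0,0,0.042,-1]]'; python3 -m inch '[[0,0,0.2,0,-1],[0,0,0,0,-1]]'
python3 - <<'E'
from h import *
c=shot('wrist','w1.png'); s=read_state(); print(s['eef_pos'],s['tcp_rot'],c['vfov'])
f=210/np.tan(np.radians(float(c['vfov']))/2); M=np.linalg.inv(c['world_to_cam'])
u,v=np.meshgrid(np.arange(560)-c['cx'],np.arange(420)-c['cy']); r=np.hypot(u,v)+1e-9; t=r/f; z=c['z_map']
k=np.tan(np.minimum(t,1.5))/r*z; P=np.stack([u*k,v*k,z],-1)@M[:3,:3].T+M[:3,3]
g=(abs(P[...,2]-.096)<.006)&(np.hypot(P[...,0]-.565,P[...,1]+.1645)<.05)&(z>0)
print(g.sum(),cv2.minAreaRect((P[g][:,:2]*1000).astype(np.float32)))
E
```

```text
t: 0.6
eef_pos: [0.3897, -0.321, 0.2141]
tcp_rot: [-0.0, 0.979, 0.206, -0.0]
contact_force: [-1.1, -1.1, -0.2]
grip_width: 0.0885
t: 1.23
eef_pos: [0.5673, -0.1616, 0.2133]
tcp_rot: [-0.001, 0.99, 0.142, -0.0]
contact_force: [0.3, -1.2, -0.3]
grip_width: 0.0884
t: 1.48
eef_pos: [0.5645, -0.1641, 0.1822]
tcp_rot: [-0.001, 0.99, 0.141, -0.002]
contact_force: [-0.2, -0.4, 1.3]
grip_width: 0.0882
[ 0.56518091 -0.16456427  0.18386477] [-5.47535614e-04  9.90014014e-01  1.40965994e-01 -7.34823107e-04] 65.70646984690485
1233 ((566.8477783203125, -167.1951446533203), (23.844104766845703, 35.74455642700195), 16.34111976623535)
```

View pics/w1.png

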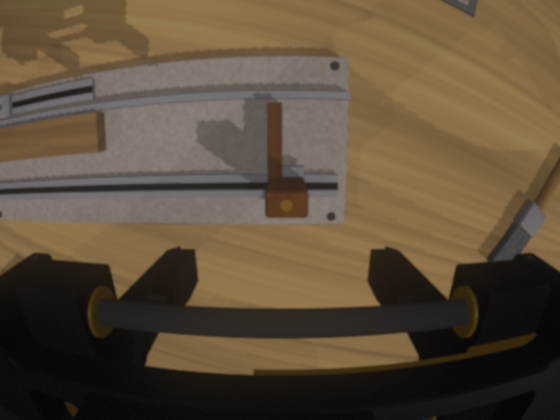

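The wrist view shows the grip at (287,200), centred between the fingertips at columns 195 and 370. The position agrees within 3 mm, so I descend and close.

```bash
python3 -m inch '[[0.005,0.01,0.3,0,-1],[0,0,0.3,0,-1],[0,0,0.24,0,-1],[0,0,0,0,-1]]' 30; python3 -m inch '[[0,0,0,0,1],[0,0,0,0,1],[0,0,0,0,1],[0,0,0,0,1],[0,0,0,0,1]]' 30; python3 - <<'E'
from h import *
c=shot('top','t2.png'); s=read_state(); print(s['eef_pos'],s['tcp_rot'],s['contact_force'],s['grip_width'])
E
```

```text
t: 2.02
eef_pos: [0.5659, -0.1658, 0.0573]
tcp_rot: [-0.001, 0.99, 0.141, -0.001]
contact_force: [0.9, -0.1, 1.0]
grip_width: 0.0881
t: 2.65
eef_pos: [0.5667, -0.1659, 0.0584]
tcp_rot: [0.0, 0.99, 0.141, 0.0]
contact_force: [0.5, -0.2, 0.2]
grip_width: 0.0404
[ 0.56668246 -0.16592688  0.05829823] [5.28148208e-05 9.90016403e-01 1.40952175e-01 5.20634568e-05] [ 0.54373203 -3.18039403  0.2470062 ] 0.03637632442097353
```

```bash
python3 -m inch '[[0,-0.275,0,0,1],[0,-0.275,0,0,1],[0,-0.275,0,0,1],[0,-0.275,0,0,1],[0,0,0,0,1]]' 40; python3 - <<'E'
from h import *
s=read_state(); print(s['eef_pos'],s['contact_force'],s['grip_width'])
for n in('scene','top'):
    c=shot(n,n+'3.png')
    f=210/np.tan(np.radians(float(c['vfov']))/2)
    p=c['world_to_cam']@np.array([.569,.049,.038,1]); u,v=(int(p[i]/p[2]*f+c[k]) for i,k in((0,'cx'),(1,'cy'))); print(n,u,v)
    im=c['color'][v-40:v+40,u-50:u+50,::-1]
    cv2.imwrite('pics/c_'+n+'.png',cv2.resize(im,None,fx=5,fy=5,interpolation=cv2.INTER_CUBIC))
a,b=[cv2.imread(f'pics/c_{n}.png') for n in('scene','top')]; cv2.imwrite('pics/c3.png',cv2.resize(np.vstack([a,b]),None,fx=.75,fy=.75))
E
```

```text
t: 3.32
eef_pos: [0.52, -0.0053, 0.0583]
tcp_rot: [-0.001, 0.99, 0.142, -0.0]
contact_force: [-0.8, 2.3, -1.1]
grip_width: 0.0359
[ 0.52003351 -0.00525763  0.05831998] [-0.80950338  2.28969318 -1.08765958] 0.03585565470902885
scene 227 237
top 307 169
```

View pics/c3.png

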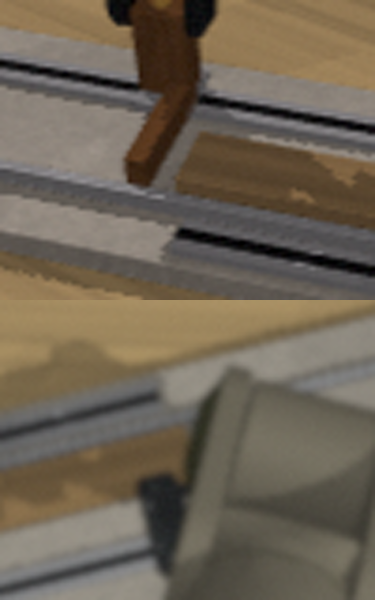

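The crosspiece stands just short of the batten. In the scene crop its batten-side top edge runs (197,92)–(150,163), and the batten's top end edge runs (200,133)–(177,183). I compute the gap from those.

```bash
python3 - <<'E'
from h import *
c=load('scene3'); d=np.array([-.2797,.9601]);x=np.array([.9601,.2797])
q=lambda X,Y,z: plane(c,177+X/3.75,197+Y/3.75,z)[:2]
s=np.array([.52,-.0053])
for X,Y,z in[(197,92,.044),(150,163,.044),(200,133,.038),(177,181,.038)]:
    p=q(X,Y,z)-s; print(p@d*1000,p@x*1000)
im=c['color'][205:260,200:260,::-1]; cv2.imwrite('pics/c4.png',cv2.resize(im,None,fx=10,fy=10,interpolation=cv2.INTER_CUBIC))
E
```

```text
26.35369529347133 15.523450314663542
22.61151724724135 83.43157437259474
38.71639723069555 44.76039419081514
40.52280303596092 87.7884372671381
```

View pics/c4.png

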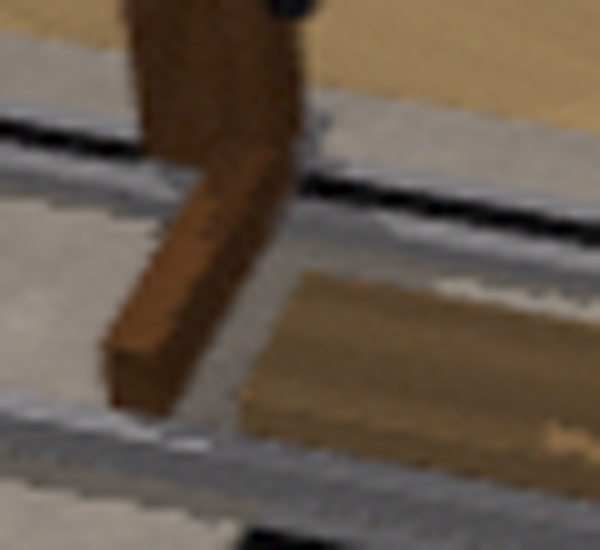

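The gap is about 17–21 mm. I approach most of the way and check again.

```bash
python3 -m inch '[[0,-0.045,0,0,1],[0,-0.045,0,0,1],[0,0,0,0,1],[0,0,0,0,1]]'; python3 - <<'E'
from h import *
s=read_state(); print(s['eef_pos'],s['contact_force'],s['grip_width'])
c=shot('scene','s5.png')
im=c['color'][205:260,200:260,::-1]; cv2.imwrite('pics/c5.png',cv2.resize(im,None,fx=10,fy=10,interpolation=cv2.INTER_CUBIC))
E
```

```text
t: 3.92
eef_pos: [0.5169, 0.0056, 0.0583]
tcp_rot: [-0.0, 0.99, 0.141, 0.0]
contact_force: [-0.3, 2.1, 0.9]
grip_width: 0.0359
[0.51687427 0.00561609 0.05829103] [-0.33901228  2.13154697  0.93243944] 0.03586543632269143
```

View pics/c5.png

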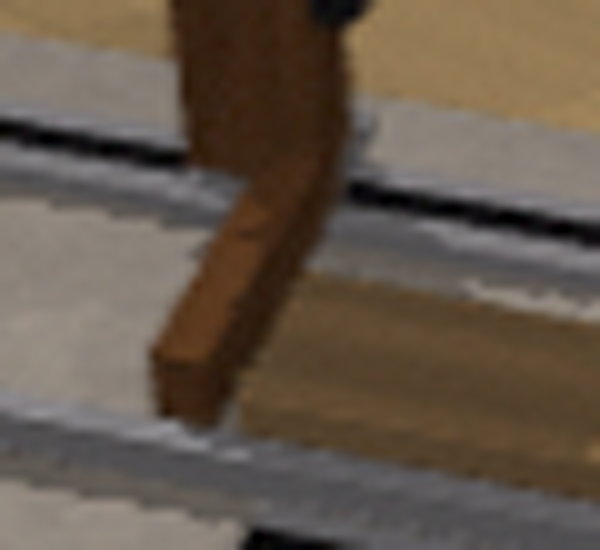

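The gap is down to about 25 crop pixels at the lower corner, (215,425)–(240,433), or about 5–6 mm. The force is unchanged, so I creep in.

```bash
python3 -m inch '[[0,-0.01,0,0,1],[0,-0.01,0,0,1],[0,0,0,0,1],[0,0,0,0,1]]'; python3 -m inch '[[0,-0.008,0,0,1],[0,0,0,0,1],[0,0,0,0,1]]'; python3 - <<'E'
from h import *
s=read_state(); print(s['eef_pos'],s['contact_force'],s['grip_width'])
c=shot('scene','s6.png')
im=c['color'][205:260,200:260,::-1]; cv2.imwrite('pics/c6.png',cv2.resize(im,None,fx=10,fy=10,interpolation=cv2.INTER_CUBIC))
E
```

```text
t: 4.47
eef_pos: [0.5161, 0.0083, 0.0583]
tcp_rot: [0.0, 0.99, 0.141, 0.0]
contact_force: [0.0, -1.4, 0.9]
grip_width: 0.0355
t: 4.85
eef_pos: [0.5157, 0.0096, 0.0583]
tcp_rot: [-0.0, 0.99, 0.141, 0.0]
contact_force: [0.5, -2.1, 3.1]
grip_width: 0.0358
[0.51569956 0.00960727 0.05827216] [ 0.51287566 -2.10707935  3.10863458] 0.03576098627168793
```

View pics/c6.png

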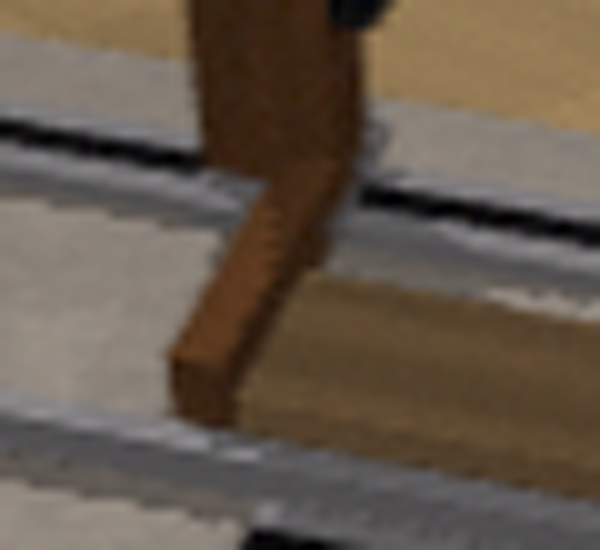

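The crosspiece is now within about 1–2 mm of the batten end, corners (235,425) and (240,430), and the batten hasn't moved. I release, lift and check.

```bash
python3 -m inch '[[0,0,0,0,-1],[0,0,0,0,-1],[0,0,0,0,-1],[0,0,0,0,-1]]'; python3 -m inch '[[0,0,-0.2,0,-1],[0,0,-0.3,0,-1],[0,0,-0.3,0,-1],[0,0.3,0,0,-1],[0,0.3,0,0,-1]]';python3 -m inch '[[0,0.3,0,0,-1],[-0.3,0.2,0,0,-1],[-0.3,0.2,0,0,-1],[-0.3,0.2,0,0,-1],[0,0,0,0,-1]]'; python3 - <<'E'
from h import *
c=shot('scene','s7.png'); t=shot('top','t7.png')
a=cv2.resize(c['color'][195:280,190:340,::-1],None,fx=5,fy=5,interpolation=cv2.INTER_CUBIC)[:,:750]
b=t['color'][140:190,225:340,::-1]; b=cv2.resize(b,None,fx=3,fy=3)
o=np.zeros((425+150,750,3),np.uint8); o[:425]=a; o[425:,:345]=b; cv2.imwrite('pics/c7.png',o)
o=load('s1')
for k,(u0,u1,v0,v1) in dict(knob=(280,340,240,285),batten=(240,280,232,258)).items():
    print(k,'mean diff',np.abs(c['color'][v0:v1,u0:u1].astype(int)-o['color'][v0:v1,u0:u1]).mean())
print(read_state()['t'])
E
```

```text
t: 5.4
eef_pos: [0.5156, 0.0096, 0.0582]
tcp_rot: [-0.0, 0.99, 0.141, -0.0]
contact_force: [-0.9, 0.5, 0.6]
grip_width: 0.0733
t: 6.02
eef_pos: [0.5411, -0.0777, 0.1789]
tcp_rot: [0.0, 0.99, 0.141, 0.001]
contact_force: [0.4, 0.6, 0.4]
grip_width: 0.0885
t: 6.65
eef_pos: [0.4471, -0.2463, 0.1783]
tcp_rot: [0.0, 0.99, 0.139, -0.0]
contact_force: [0.5, 0.8, -0.0]
grip_width: 0.0882
knob mean diff 8.268518518518519
batten mean diff 15.893910256410257
6.75
```

View pics/c7.png

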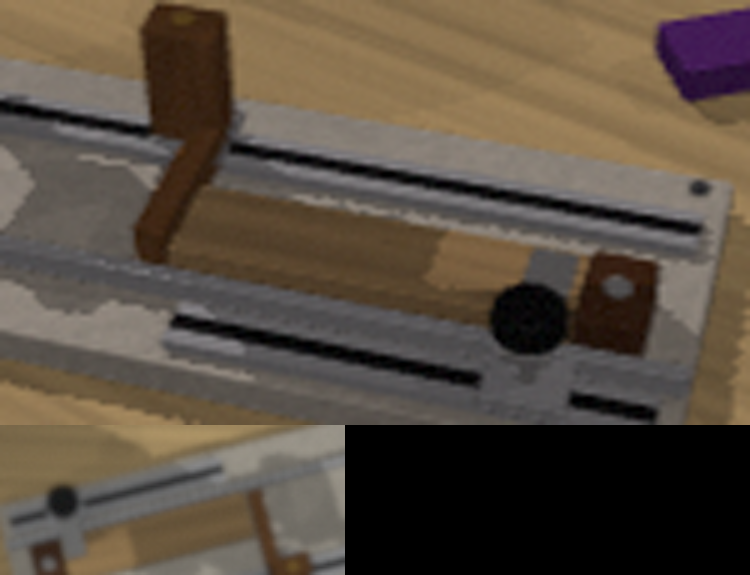

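The crosspiece stands against the batten end at (168,262), and the batten still meets the dark block. The knob is at image (296,258), as before. The image differences come from shadow. The gripper is clear.

```bash
python3 -c "from station import job_done; print(job_done())"
```

```text
the job is handed in; nothing more can be done
None
```

The length stop is set. I gripped the stop block across its 36 mm faces, slid it about 183 mm along its track until the crosspiece was 1–2 mm from the batten's free end, let go and backed the arm away. I handed the job in at about 6.8 s.

- **Gap:** in the last close-up before release the crosspiece was about 1–2 mm short of the batten end, and the picture after release shows it still there. My estimate from dead reckoning put the gap at about 4–5 mm. Both are under 10 mm.
- **Batten:** it looked unmoved in the pictures and still rests against the dark block.
- **Hold-down:** the knob is at about the same pixel in the scene view as at the start, around (296,258).
- **Forces:** the readings after each move stayed below about 4 N.
- **Check that disagreed:** comparing the batten and knob areas before and after gave a noticeable difference (mean 16 and 8 grey levels). I put this down to the changed shadows of the stop and arm, because the outlines did not move.

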